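# Fit a formed cover from the nested stack and lock its push rivets

## Robot

A 6-joint arm with a two-finger parallel gripper is mounted at the origin on the work surface. World frame = base frame: x ahead of the robot, y to its left, z up, the work surface at z = 0. Lengths are in mm, angles in rad, forces in N, time in s.
With the tool pointing down it reaches from about 375 to 900 mm from the base axis. Payload 3.1 kg.
Tool frame: the origin (TCP) lies midway between the tips of the shut fingers; the grasp point (between the pads) lies 19 mm behind it; z points along the fingers, y is the direction in which the jaws open and shut (so a half turn about z gives the same grasp; the last joint's range is limited). The gripper opens to 87 mm and grips with 3 to 60 N. Pads are 19 mm wide; open, the fingers measure 117 mm over their backs; the gripper's body (75 mm by 190 mm) begins 51 mm behind the grasp point.
Start: joints at [-1.335, 0.527, 1.433, -0, 1.181, -0.178], TCP at [251.327, -572.216, 222.548] pointing down, gripper open.
Joint ranges: [-3.08, 3.08], [-0.75, 2.2], [0.22, 2.44], [-1.43, 4.57], [0, 2.65], [-2.85, 2.85]. Speed limits (rad/s): [2.79, 2.79, 3.14, 3.14, 3.14, 3.14].

## Interface

Orientations are given as a 3x3 rotation matrix whose columns are the frame's x, y, z axes.
In Python, from workcell import manip, snapshot, recognise, trace, pinpoint gives the robot as it stands.
- The arm moves only by the tool send_rows, never from a script. Its argument "moves" is a list of rows, each a list of 7 numbers: the shift along the tool's x, y, z in mm, then the turn, a rotation vector about the tool's x, y, z in rad, then the opening, from 0 (shut) to 1 (fully open). In form: [[x, y, z, rx, ry, rz, grip], ...]. A call has 1 to 5 rows; each row shifts and turns the commanded pose from where the row before left it, along the tool's axes as they then stand; what a row does not reach is not made up. A row lasts 1/12 s, in which the tool goes at most 41.7 mm and 7.16 degrees, less where a joint would pass 70% of its speed; a pose out of reach is approached as far as the arm can. A call with a gripper value outside its range is refused whole. The fingers move at their own pace and stop on an object; "squeeze" is the grip in N (left out, the last holds). Time passes only in rows, so rows that do not move let the fingers close. It gives the time, the measured TCP pose, the force and the opening at its end, in the units of the state.
- manip.read_state(): the state, without advancing time (a new reading comes with each control period).
- snapshot(name): name is "scene" or "top"; returns a dict with "img" (384x512x3 uint8, red, green, blue), "vertical_fov" (degrees; the focal length in pixels is half the picture's height over the tangent of half this angle, whatever the lens; pixels are square), "cx", "cy" (the principal point, pixels), "rvec" (rotation vector, rad) and "tvec" (3), from world to camera coordinates, as OpenCV has them. Camera axes: x right, y down, z forward; pixel columns grow to the right and rows downward; lengths in mm; the calibration is good to about 2 mm. A picture is of the moment at which its call begins. There is no depth.
- manip.hand_in(): hands the job in, once; it reports no verdict.
Trained networks look in a picture, given as the dict that the camera call returned (one of the last four; its "shot" number tells which), for a name from the list of things; names that differ only in an ending like _2 or _b are one class to them, and where a whole thing is asked for, a point or a joint stands for the part that bears it (a point fixed in the world has none). Each returns a list of dicts, best first, with "p" (0 to 1); they miss things now and then, are a little off and sometimes report something else, mostly with a low value. They report only what shows in the picture. A call takes as long as a camera call.
- recognise(label, picture): "centre" ([x, y, z] in mm, in the coordinates of the camera as it stood for that picture, good to about 4 mm: the middle of the surface that is visible of it).
- trace(label, picture): "mask" (384x512 bool, what is visible of it).
- pinpoint(label, picture): "centre" ([x, y, z] in mm, in the coordinates of the camera as it stood for that picture, good to about 4 mm: a listed point, or the origin of a listed thing).
The state is a dict: "time_s": time; "joints": joint angles; "qd": joint speeds; "effort": joint torques, N m; "eef_pos": TCP position; "ee_rot": TCP orientation; "contact_force": force on the tool from outside, world axes, zero at the start; "moment": the same for the moment, N m; "width": finger opening in mm.
Only numpy, scipy, OpenCV 4.12 (cv2) and the standard library are available. Lean on these libraries where they do the work, as an engineer would, in place of code of your own. Each camera call takes 0.05 s, during which the arm holds its last target. There are 200 camera calls.

## Task

Take just the top blue cover off the nested stack without dragging the next one up, and lay it flat over the circuit board on the little wheeled deck, lined up so that its two rivets sit over the two holes (either way round). Then let go of it and push both red rivet pins down flush with their black collars; do not push them in before the cover is in place. Leave the other covers stacked where they are and do not disturb the two bottles standing on either side.

Things in the scene. Friction and masses are not known exactly. Their poses are not given: they have to be found in the camera images.
- cover1_center (a point): Centre of the top cover, 20 mm above its underside and below its top. Blue hat shape, 190 long (x), 50 wide (y), 40 high, 90 to 180 g. Hump: flat top 70 mm long, ends sloping out to 90 at the foot, side skirts 50 mm apart (y), from the top to 20 mm down. Flat end flanges carry the rivets. Grip across the skirts, mid-length, tips under 20 mm below the top: deeper grips the next cover too.
- cover2_center (a point): Centre, half-way up, of the next cover: the same shape, nested 20 mm below the top one, whose skirts rest on it with about 2 mm play along x and only friction along y. Must stay in the stack.
- cover3_center (a point): Centre, half-way up, of the lowest cover, 20 mm lower again, lying on a fixed plywood board 12 mm high, 230 x 75 mm. Must stay.
- bay (a point): Where the cover goes: centre of the top face of the fixed deck, 240 (x) by 80 mm, 20 mm above the bench; z up. A circuit board 60 x 38, 14 mm high, stands here; dark holes 24 mm wide lie 72 mm along +x and -x. Corner wheels, 95 mm along x, rise to 48 mm above the bench and 56 mm out in y. Seated, the flanges lie on the deck and the cover's centre is 20 mm above this point, x along x either way.
- pin_a_top (a point): Centre of the top of the red pin, 20 mm across, of the rivet 72 mm along +x from the top cover's centre. Raised (joint 0) it is 18 mm above the cover's underside, 12 mm above its black collar (34 mm across); flush it is level with the collar, 6 mm above the cover's underside.
- pin_b_top (a point): The same for the rivet 72 mm along -x from the top cover's centre.
- pin_a (a joint): How far pin a is pushed in: 0 raised, 0.012 m flush with its collar, where it stops hard. It needs about 7 to 9 N (stiff sliding fit, no spring), and stays where it is left. Starts 0 to 0.003.
- pin_b (a joint): The same for pin b.
- bottle_a: Clear bottle, 64 mm across, 140 mm high, standing at the left of the mat; origin under its centre. Bystander.
- bottle_b: Amber bottle, 60 mm across, 130 mm high, standing at the right of the mat; origin under its centre. Bystander.

How it is judged (in metres and radians):
On the way, in this order (a step that is already met when the one before it is completed fails the run):
1. the top cover lies flat on the deck, lined up with the holes, and is let go, its pins still up (horizontal distance between cover1_center and bay below 0.006 m and angle between the x axis of cover1_center and the x axis of bay, either way round below 0.06 rad and z of cover1_center in the frame of bay below 0.0235 m and angle between cover1_center's own z axis and vertical below 0.04 rad and contact force between the fingers and cover1 below 0.1 N and value of joint each of pin_a, pin_b below 0.006 m), for 0.2 s.
2. both pins are flush with their collars and the cover is still in place (value of joint each of pin_a, pin_b above 0.0105 m and horizontal distance between cover1_center and bay below 0.006 m and angle between the x axis of cover1_center and the x axis of bay, either way round below 0.06 rad and z of cover1_center in the frame of bay below 0.0235 m and angle between cover1_center's own z axis and vertical below 0.04 rad), for 0.2 s.
At the end, for the whole second after the job is handed in: Cover flat on the deck and let go, at rest, centre within 6 mm of the bay and length within 0.06 rad of the deck's, either way round; both pins in by 10.5 mm or more of 12; the other covers within 15 mm and the bottles within 30 mm of where they began (all of step 2 and linear speed of cover1 below 0.02 m/s and distance of each of cover2_center, cover3_center from where it was at the start of the episode below 0.015 m and distance of each of bottle_a, bottle_b from where it was at the start of the episode below 0.03 m); the robot touches nothing.
It fails at once if the next cover or the lowest one is dragged up or aside by more than 15 mm (distance of any of cover2_center, cover3_center from where it was at the start of the episode above 0.015 m).
It fails at once if a pin is pushed in (more than 6 mm) while the cover is not in place on the deck (value of joint any of pin_a, pin_b above 0.006 m and not (horizontal distance between cover1_center and bay below 0.009 m and angle between the x axis of cover1_center and the x axis of bay, either way round below 0.09 rad and z of cover1_center in the frame of bay below 0.026 m)).
It fails at once if a bottle is moved more than 30 mm (distance of any of bottle_a, bottle_b from where it was at the start of the episode above 0.03 m).
It also fails if it takes over 54 s, if anything falls off the work surface, if the arm or the gripper's body presses on something with over 40 N, if the wrist force passes 120 N, or if a joint passes its speed limit or range.

## Working session

There is one attempt and no reset: what is moved stays moved. The work goes in short steps, Python scripts to look and compute and a tool call to move; the robot and the scene stay as the last step left them, time stands still between calls to the robot, and variables do not carry over. Pictures are saved under pics/ and viewed, about 8 in all and at most 12, crops included, and the job is handed in when it is done.

Besides the shell and the picture viewer there is one more tool, called after ">>>" by a JSON object that holds its "name" and its "arguments", one argument or row to a line. send_rows: Moves the arm, as the interface text tells. Its arguments: {"type":"object","properties":{"moves":{"type":"array"},"squeeze":{"type":"number"}},"required":["moves"]}

```bash
mkdir -p pics; cat > h.py <<'E'
import numpy as np,cv2
from workcell import manip,snapshot,recognise,trace,pinpoint
def K(s):
    f=192/np.tan(np.radians(s["vertical_fov"])/2); return f
def w(s,c):
    R=cv2.Rodrigues(np.array(s["rvec"],float))[0]; return R.T@(np.array(c)-np.array(s["tvec"]).ravel())
def proj(s,P):
    f=K(s);R=cv2.Rodrigues(np.array(s["rvec"],float))[0];c=(R@np.atleast_2d(P).T).T+np.array(s["tvec"]).ravel()
    return np.c_[f*c[:,0]/c[:,2]+s["cx"],f*c[:,1]/c[:,2]+s["cy"]]
def ray(s,u,v,z):
    f=K(s);R=cv2.Rodrigues(np.array(s["rvec"],float))[0];o=-R.T@np.array(s["tvec"]).ravel()
    d=R.T@np.array([(u-s["cx"])/f,(v-s["cy"])/f,1]);return o+d*(z-o[2])/d[2]
def save(s,n): cv2.imwrite("pics/"+n,s["img"][:,:,::-1])
E
python3 - <<'E'
from h import *
np.set_printoptions(precision=1,suppress=True)
S={n:snapshot(n) for n in("scene","top")}
for n,s in S.items():
    save(s,n+"0.png"); print(n,K(s),w(s,[0,0,0]))
    for l in["cover1_center","bay","pin_a_top","bottle_a","bottle_b"]:
        print(l,[(round(d["p"],2),w(s,d["centre"])) for d in pinpoint(l,s)[:4]])
a=np.hstack([S["scene"]["img"],S["top"]["img"]]);cv2.imwrite("pics/both.png",cv2.resize(a,(800,300))[:,:,::-1])
st=manip.read_state();print(st["ee_rot"],st["width"],st["time_s"],st["contact_force"])
E
```

```text
scene 480.3985930255933 [1182.9 -628.1 1071.4]
cover1_center [(0.85, array([ 531.3, -182.6,   73.5])), (0.25, array([513.9, 141.9,  21. ]))]
bay [(0.55, array([512.6, 145.3,  19.7]))]
pin_a_top [(0.4, array([ 607.8, -178.7,   71.7]))]
bottle_a [(0.78, array([ 547.8, -381.3,   -3.4])), (0.57, array([514.7, 398.3,  -1.4]))]
bottle_b [(0.78, array([ 547.8, -381.3,   -3.4])), (0.57, array([514.7, 398.3,  -1.4]))]
top 404.550317916057 [ 378.1    3.  1271.9]
cover1_center [(0.97, array([ 538.5, -183.5,   69.8]))]
bay [(0.98, array([511.7, 144.8,  23.5]))]
pin_a_top [(0.56, array([ 604.5, -177.5,   66.3]))]
bottle_a [(0.92, array([ 551.2, -383.2,   -1.9])), (0.82, array([518.3, 395.5,  -1.6]))]
bottle_b [(0.92, array([ 551.2, -383.2,   -1.9])), (0.82, array([518.3, 395.5,  -1.6]))]
[[ 0.9  0.4  0. ]
 [ 0.4 -0.9 -0. ]
 [-0.   0.  -1. ]] 86.917534604144 0.6 [ 1.   0.5 -0.2]
```

View pics/top0.png

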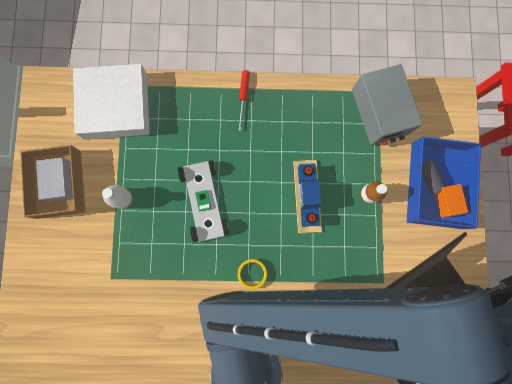

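View pics/scene0.png

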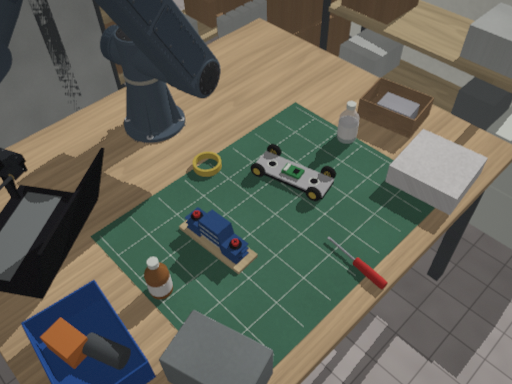

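```bash
cat > meas.py <<'E'
from h import *
np.set_printoptions(precision=1,suppress=True)
def blobs(m,img,lo,hi,near,r):
    n,L,st,c=cv2.connectedComponentsWithStats(m.astype(np.uint8))
    return [(c[i],st[i,4]) for i in range(1,n) if lo<=st[i,4]<=hi and min(np.hypot(*(c[i]-q)) for q in near)<r]
def red(img): 
    a=img.astype(int);return (a[:,:,0]>120)&(a[:,:,1]<70)&(a[:,:,2]<80)
def dark(img): return img.max(2)<60
def pins(s,C,yaw,z,r=12):
    d=np.array([np.cos(yaw),np.sin(yaw),0])*72;C=np.array([C[0],C[1],z])
    return [(ray(s,*b[0],z),b[1]) for b in blobs(red(s["img"]),0,8,300,proj(s,[C+d,C-d]),r)]
def holes(s,C,yaw,z=20,r=8):
    d=np.array([np.cos(yaw),np.sin(yaw),0])*72;C=np.array([C[0],C[1],z])
    return [(ray(s,*b[0],z),b[1]) for b in blobs(dark(s["img"]),0,10,200,proj(s,[C+d,C-d]),r)]
def show(n,P):
    print(n,P)
    if len(P)==2:
        d=P[0][0]-P[1][0];print("   mid",(P[0][0]+P[1][0])/2,"len",np.hypot(*d[:2]),"yaw",np.round(np.arctan(d[1]/d[0]),3))
E
python3 - <<'E'
from meas import *
for n in("top","scene"):
    s=snapshot(n)
    show(n+" pins",pins(s,[535,-183],0.05,70)); show(n+" holes",holes(s,[512,145],.2))
    if n=="top":
        a=cv2.resize(s["img"][140:255,165:335],None,fx=4,fy=4,interpolation=cv2.INTER_CUBIC);cv2.imwrite("pics/c1.png",a[:,:,::-1])
E
```

```text
top pins [(array([ 607.3, -178.4,   70. ]), np.int32(33)), (array([ 464.1, -188.6,   70. ]), np.int32(31))]
   mid [ 535.7 -183.5   70. ] len 143.57140642354693 yaw 0.072
top holes [(array([583.6, 157.8,  20. ]), np.int32(28)), (array([443.2, 123.1,  20. ]), np.int32(23))]
   mid [513.4 140.4  20. ] len 144.67926856124785 yaw 0.242
scene pins [(array([ 466.8, -188.8,   70. ]), np.int32(25)), (array([ 610.2, -178.4,   70. ]), np.int32(29))]
   mid [ 538.5 -183.6   70. ] len 143.79141029959501 yaw 0.072
scene holes [(array([443.4, 125.1,  20. ]), np.int32(19)), (array([583.3, 161. ,  20. ]), np.int32(21))]
   mid [513.4 143.   20. ] len 144.40675775458013 yaw 0.251
```

View pics/c1.png

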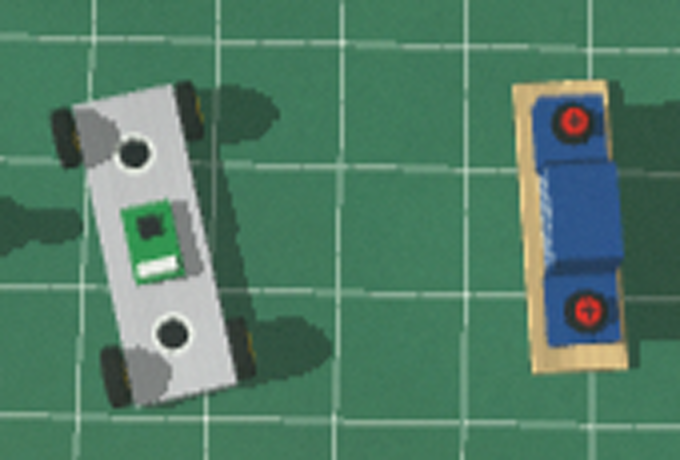

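>>> {"name": "send_rows", "arguments": {
  "moves": [
    [0,0,0,0,0,0.114,1],
    [0,0,0,0,0,0.114,1],
    [0,0,0,0,0,0.114,1],
    [24,-28,0,0,0,0,1],
    [24,-28,0,0,0,0,1]
  ],
  "squeeze": 25
}}

```text
time_s: 1.12
eef_pos: [294.6, -514.0, 222.5]
ee_rot: [[0.998, 0.068, 0.0], [0.068, -0.998, -0.001], [0.0, 0.001, -1.0]]
contact_force: [1.2, 0.7, -0.4]
width: 86.7
```

>>> {"name": "send_rows", "arguments": {
  "moves": [
    [24,-28,0,0,0,0,1],
    [24,-28,0,0,0,0,1],
    [24,-28,0,0,0,0,1],
    [24,-28,0,0,0,0,1],
    [24,-28,0,0,0,0,1]
  ]
}}

```text
time_s: 1.53
eef_pos: [405.7, -363.3, 222.8]
ee_rot: [[0.997, 0.071, 0.0], [0.071, -0.997, -0.0], [0.0, 0.001, -1.0]]
contact_force: [0.3, -0.0, 0.6]
width: 87.0
```

>>> {"name": "send_rows", "arguments": {
  "moves": [
    [24,-28,0,0,0,0,1],
    [24,-28,0,0,0,0,1],
    [24,-28,0,0,0,0,1],
    [24,-28,0,0,0,0,1],
    [24,-28,0,0,0,0,1]
  ]
}}

```text
time_s: 1.95
eef_pos: [515.4, -214.9, 222.8]
ee_rot: [[0.997, 0.072, 0.0], [0.072, -0.997, -0.0], [0.0, 0.0, -1.0]]
contact_force: [-0.1, -0.0, -0.2]
width: 87.2
```

```bash
cat >> h.py <<'E'
def togo(P,yaw,pr=True):
    st=manip.read_state();R=np.array(st["ee_rot"]);p=np.array(st["eef_pos"]);y=np.arctan2(R[1,0],R[0,0])
    Rt=np.array([[np.cos(yaw),np.sin(yaw),0],[np.sin(yaw),-np.cos(yaw),0],[0,0,-1]])
    P=np.array([P[0],P[1],P[2] if len(P)>2 else p[2]])
    print("t",st["time_s"],"pos",p.round(1),"yaw",y.round(4),"tilt",R[2].round(3),"F",np.round(st["contact_force"],1),"w",round(st["width"],1))
    print("turn first rz=",round(y-yaw,4),"then shift",(Rt.T@(P-p)).round(1))
E
python3 -c "
from h import *
togo([537,-183.5,76],.072)
s=snapshot('top');save(s,'x.png')"
```

```text
t 1.95 pos [ 515.4 -214.9  222.8] yaw 0.0717 tilt [ 0.  0. -1.] F [-0.1 -0.  -0.2] w 87.2
turn first rz= -0.0003 then shift [ 23.8 -29.7 146.8]
```

>>> {"name": "send_rows", "arguments": {
  "moves": [
    [24,-29.7,0,0,0,0,1],
    [0,0,35,0,0,0,1],
    [0,0,35,0,0,0,1],
    [0,0,35,0,0,0,1],
    [0,0,0,0,0,0,1]
  ]
}}

```text
time_s: 2.42
eef_pos: [531.9, -182.5, 111.6]
ee_rot: [[0.997, 0.072, -0.012], [0.072, -0.997, 0.007], [-0.011, -0.008, -1.0]]
contact_force: [-0.7, 0.2, -0.8]
width: 87.0
```

```bash
python3 -c "
from h import *
togo([537,-183.5,76],.072)
s=snapshot('scene')
b=cv2.resize(s['img'][170:290,150:290],None,fx=4,fy=4,interpolation=cv2.INTER_CUBIC);cv2.imwrite('pics/g1.png',b[:,:,::-1])"
```

```text
t 2.4167 pos [ 531.9 -182.5  111.6] yaw 0.0725 tilt [-0.011 -0.008 -1.   ] F [-0.7  0.2 -0.8] w 87.0
turn first rz= 0.0005 then shift [ 5.   1.4 35.6]
```

View pics/g1.png

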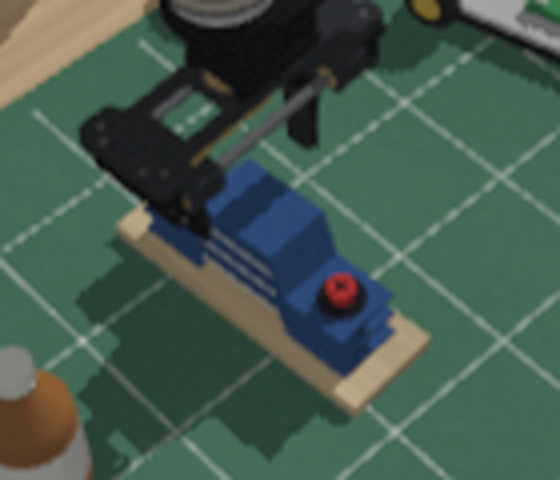

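>>> {"name": "send_rows", "arguments": {
  "moves": [
    [0,0,0,0,0,0,1],
    [0,0,0,0,0,0,1]
  ]
}}

```text
time_s: 2.63
eef_pos: [537.8, -186.3, 119.7]
ee_rot: [[0.997, 0.071, 0.004], [0.071, -0.997, -0.002], [0.004, 0.002, -1.0]]
contact_force: [0.2, 0.5, 0.1]
width: 87.3
```

```bash
python3 -c "
from h import *
togo([537,-183.5,76],.072)"
```

```text
t 2.6333 pos [ 537.8 -186.3  119.7] yaw 0.0714 tilt [ 0.004  0.002 -1.   ] F [0.2 0.5 0.1] w 87.3
turn first rz= -0.0006 then shift [-0.6 -2.8 43.7]
```

>>> {"name": "send_rows", "arguments": {
  "moves": [
    [1,-1.5,8,0,0,0,1],
    [0,0,12,0,0,0,1],
    [0,0,10,0,0,0,1],
    [0,0,6,0,0,0,1],
    [0,0,3,0,0,0,1]
  ]
}}

```text
time_s: 3.05
eef_pos: [537.0, -183.5, 78.1]
ee_rot: [[0.997, 0.072, -0.0], [0.072, -0.997, 0.0], [-0.0, -0.0, -1.0]]
contact_force: [0.2, -0.7, -0.3]
width: 87.1
```

>>> {"name": "send_rows", "arguments": {
  "moves": [
    [0,0,2,0,0,0,1],
    [0,0,0,0,0,0,1],
    [0,0,0,0,0,0,1]
  ]
}}

```text
time_s: 3.3
eef_pos: [537.4, -183.7, 76.7]
ee_rot: [[0.997, 0.072, 0.0], [0.072, -0.997, -0.0], [0.0, 0.0, -1.0]]
contact_force: [-0.3, 0.1, 0.3]
width: 86.8
```

```bash
python3 -c "
from h import *
togo([537,-183.5,76],.072)"
```

```text
t 3.3 pos [ 537.4 -183.7   76.7] yaw 0.0717 tilt [ 0.  0. -1.] F [-0.3  0.1  0.3] w 86.8
turn first rz= -0.0003 then shift [-0.4 -0.2  0.7]
```

>>> {"name": "send_rows", "arguments": {
  "moves": [
    [0,0,0,0,0,0,0.6],
    [0,0,0,0,0,0,0.5],
    [0,0,0,0,0,0,0.4],
    [0,0,0,0,0,0,0.3],
    [0,0,0,0,0,0,0.2]
  ],
  "squeeze": 25
}}

```text
time_s: 3.72
eef_pos: [537.3, -183.6, 76.7]
ee_rot: [[0.997, 0.072, 0.0], [0.072, -0.997, -0.0], [0.0, 0.0, -1.0]]
contact_force: [-0.6, -0.7, 1.0]
width: 61.7
```

>>> {"name": "send_rows", "arguments": {
  "moves": [
    [0,0,0,0,0,0,0.2],
    [0,0,0,0,0,0,0.2],
    [0,0,0,0,0,0,0.2],
    [0,0,0,0,0,0,0.2]
  ]
}}

```text
time_s: 4.05
eef_pos: [537.1, -183.3, 76.6]
ee_rot: [[0.997, 0.072, -0.0], [0.072, -0.997, 0.0], [-0.0, -0.0, -1.0]]
contact_force: [1.1, 2.1, 0.4]
width: 49.8
```

```bash
python3 -c "
from h import *
togo([537,-183.5,76],.072)
s=snapshot('scene')
b=cv2.resize(s['img'][170:290,150:290],None,fx=4,fy=4,interpolation=cv2.INTER_CUBIC);cv2.imwrite('pics/g2.png',b[:,:,::-1])"
```

```text
t 4.05 pos [ 537.1 -183.3   76.6] yaw 0.0717 tilt [-0. -0. -1.] F [1.1 2.1 0.4] w 49.8
turn first rz= -0.0003 then shift [-0.1  0.2  0.6]
```

View pics/g2.png

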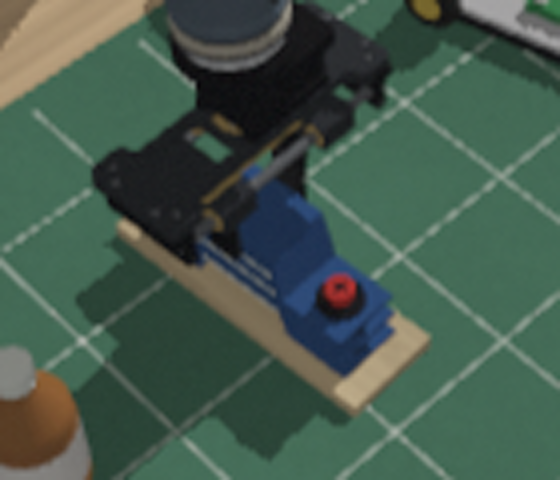

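>>> {"name": "send_rows", "arguments": {
  "moves": [
    [0,0,0,0,0,0,0.2],
    [0,0,-2,0,0,0,0.2],
    [0,0,-4,0,0,0,0.2],
    [0,0,-6,0,0,0,0.2],
    [0,0,-6,0,0,0,0.2]
  ]
}}

```text
time_s: 4.52
eef_pos: [537.1, -183.6, 94.9]
ee_rot: [[0.997, 0.072, -0.0], [0.072, -0.997, 0.0], [-0.0, -0.0, -1.0]]
contact_force: [-0.5, -0.2, -1.5]
width: 50.0
```

```bash
python3 -c "
from h import *
togo([537,-183.5,76],.072)
s=snapshot('scene')
b=cv2.resize(s['img'][170:290,150:290],None,fx=4,fy=4,interpolation=cv2.INTER_CUBIC);cv2.imwrite('pics/g3.png',b[:,:,::-1])"
```

```text
t 4.5167 pos [ 537.1 -183.6   94.9] yaw 0.0718 tilt [-0. -0. -1.] F [-0.5 -0.2 -1.5] w 50.0
turn first rz= -0.0002 then shift [-0.1 -0.1 18.9]
```

View pics/g3.png

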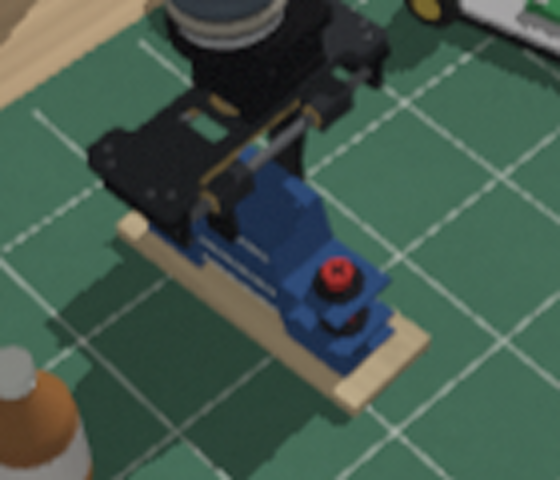

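>>> {"name": "send_rows", "arguments": {
  "moves": [
    [0,0,-10,0,0,0,0.2],
    [0,0,-15,0,0,0,0.2],
    [0,0,-15,0,0,0,0.2],
    [0,0,-10,0,0,-0.05,0.2],
    [0,0,-5,0,0,-0.06,0.2]
  ]
}}

```text
time_s: 4.98
eef_pos: [538.0, -184.0, 151.9]
ee_rot: [[0.983, 0.183, 0.003], [0.183, -0.983, -0.002], [0.003, 0.002, -1.0]]
contact_force: [0.5, 0.5, -2.3]
width: 49.5
```

>>> {"name": "send_rows", "arguments": {
  "moves": [
    [0,0,0,0,0,-0.064,0.2],
    [4,-15,0,0,0,0,0.2],
    [6,-25,0,0,0,0,0.2],
    [6,-30,0,0,0,0,0.2],
    [6,-35,0,0,0,0,0.2]
  ]
}}

```text
time_s: 5.4
eef_pos: [533.0, -75.4, 149.9]
ee_rot: [[0.971, 0.24, 0.001], [0.24, -0.971, -0.0], [0.001, 0.0, -1.0]]
contact_force: [0.4, -0.3, -1.3]
width: 50.0
```

>>> {"name": "send_rows", "arguments": {
  "moves": [
    [6,-35,0,0,0,0,0.2],
    [6,-35,0,0,0,0,0.2],
    [6,-35,0,0,0,0,0.2],
    [6,-35,0,0,0,0,0.2],
    [5,-30,0,0,0,0,0.2]
  ]
}}

```text
time_s: 5.82
eef_pos: [518.2, 98.8, 149.8]
ee_rot: [[0.97, 0.243, -0.001], [0.243, -0.97, 0.001], [-0.001, -0.001, -1.0]]
contact_force: [0.5, -1.4, -2.3]
width: 49.6
```

>>> {"name": "send_rows", "arguments": {
  "moves": [
    [3,-23,0,0,0,0,0.2],
    [2,-16,0,0,0,0,0.2],
    [0,-8,0,0,0,0,0.2],
    [0,0,0,0,0,0,0.2],
    [0,0,0,0,0,0,0.2]
  ]
}}

```text
time_s: 6.23
eef_pos: [512.7, 142.6, 149.7]
ee_rot: [[0.97, 0.244, -0.0], [0.244, -0.97, -0.0], [-0.0, 0.0, -1.0]]
contact_force: [-0.5, -0.7, -2.0]
width: 49.8
```

```bash
python3 - <<'E'
from meas import *
togo([513.4,142.5],.246)
st=manip.read_state();P=np.array(st["eef_pos"])
for n in("top","scene"):
    s=snapshot(n)
    show(n+" pins",pins(s,P,.246,P[2]-24.6+18,15)); show(n+" holes",holes(s,[513,142],.246))
    print("bay",[(round(d["p"],2),w(s,d["centre"])) for d in pinpoint("bay",s)[:2]],"c1",[(round(d["p"],2),w(s,d["centre"])) for d in pinpoint("cover1_center",s)[:3]])
a=cv2.resize(s["img"][70:270,150:380],None,fx=3,fy=3,interpolation=cv2.INTER_CUBIC);cv2.imwrite("pics/p1.png",a[:,:,::-1])
E
```

```text
t 6.2333 pos [512.7 142.6 149.7] yaw 0.2464 tilt [-0.  0. -1.] F [-0.5 -0.7 -2. ] w 49.8
turn first rz= 0.0004 then shift [0.6 0.3 0. ]
top pins []
top holes [(array([448.9, 121.5,  20. ]), np.int32(17))]
bay [(0.59, array([513.1, 143.8,  20.5]))] c1 [(0.71, array([512.6, 145.9, 141.7])), (0.32, array([ 536.9, -185.9,   50.4]))]
scene pins [(array([584.2, 156.7, 143.1]), np.int32(26))]
scene holes [(array([443.4, 125.1,  20. ]), np.int32(19)), (array([583.3, 161. ,  20. ]), np.int32(21))]
   mid [513.4 143.   20. ] len 144.40675775458013 yaw 0.251
bay [(0.92, array([508.4, 139.7,  18.6]))] c1 [(0.76, array([510.4, 136.9, 145.9])), (0.24, array([ 534.8, -182.5,   29.5]))]
```

View pics/p1.png

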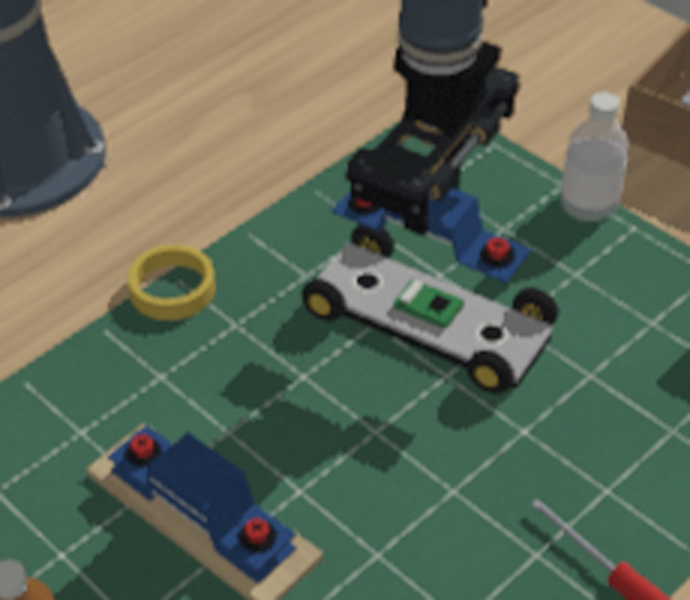

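>>> {"name": "send_rows", "arguments": {
  "moves": [
    [0.5,0.7,10,0,0,0,0.2],
    [0,0,22,0,0,0,0.2],
    [0,0,22,0,0,0,0.2],
    [0,0,20,0,0,0,0.2],
    [0,0,10,0,0,0,0.2]
  ]
}}

```text
time_s: 6.95
eef_pos: [512.3, 141.3, 62.9]
ee_rot: [[0.97, 0.243, -0.004], [0.243, -0.97, -0.0], [-0.004, -0.001, -1.0]]
contact_force: [-0.5, 0.0, -2.0]
width: 49.5
```

>>> {"name": "send_rows", "arguments": {
  "moves": [
    [0,0,6,0,0,0,0.2],
    [0,0,4,0,0,0,0.2],
    [0,0,3,0,0,0,0.2],
    [0,0,0,0,0,0,0.2],
    [0,0,0,0,0,0,0.2]
  ]
}}

```text
time_s: 7.37
eef_pos: [514.4, 141.9, 53.2]
ee_rot: [[0.97, 0.243, 0.001], [0.243, -0.97, 0.0], [0.001, 0.0, -1.0]]
contact_force: [-0.1, 0.7, -1.6]
width: 49.5
```

```bash
python3 - <<'E'
from meas import *
togo([513.4,142,44.6],.246)
P=np.array(manip.read_state()["eef_pos"])
S={}
for n in("top","scene"):
    s=S[n]=snapshot(n)
    show(n+" pins",pins(s,P,.246,P[2]-24.6+18,15))
a=cv2.resize(S["top"]["img"][150:250,165:240],None,fx=5,fy=5,interpolation=cv2.INTER_CUBIC)
b=cv2.resize(S["scene"]["img"][135:215,240:350],None,fx=4,fy=4,interpolation=cv2.INTER_CUBIC)
c=np.zeros((500,820,3),np.uint8);c[:,:375]=a;c[:320,380:820]=b
cv2.imwrite("pics/p2.png",c[:,:800,::-1])
E
```

```text
t 7.3667 pos [514.4 141.9  53.2] yaw 0.2459 tilt [ 0.  0. -1.] F [-0.1  0.7 -1.6] w 49.5
turn first rz= -0.0001 then shift [-0.9 -0.3  8.6]
top pins []
scene pins [(array([585.4, 156.2,  46.6]), np.int32(20))]
```

View pics/p2.png

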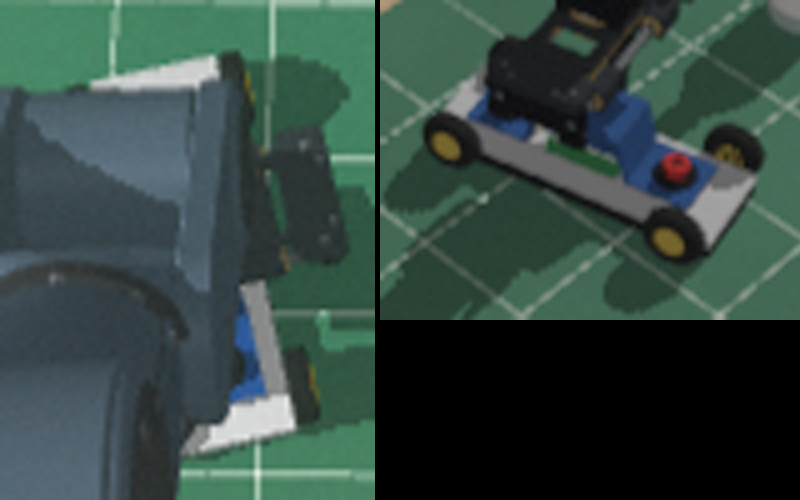

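>>> {"name": "send_rows", "arguments": {
  "moves": [
    [-0.5,-1,2,0,0,0,0.2],
    [0,0,2,0,0,0,0.2],
    [0,0,2,0,0,0,0.2],
    [0,0,1,0,0,0,0.2],
    [0,0,0,0,0,0,0.2]
  ]
}}

```text
time_s: 7.88
eef_pos: [512.8, 142.7, 45.2]
ee_rot: [[0.97, 0.243, -0.001], [0.243, -0.97, -0.0], [-0.001, -0.0, -1.0]]
contact_force: [-0.8, -0.5, -0.8]
width: 49.7
```

>>> {"name": "send_rows", "arguments": {
  "moves": [
    [0,0,0.5,0,0,0,0.2],
    [0,0,0.5,0,0,0,0.2],
    [0,0,0,0,0,0,0.2]
  ]
}}

```text
time_s: 8.13
eef_pos: [513.1, 142.7, 44.6]
ee_rot: [[0.97, 0.243, 0.0], [0.243, -0.97, 0.0], [0.0, 0.0, -1.0]]
contact_force: [1.2, -0.4, -1.3]
width: 49.7
```

>>> {"name": "send_rows", "arguments": {
  "moves": [
    [0,0,0.7,0,0,0,0.2],
    [0,0,0.7,0,0,0,0.2],
    [0,0,0,0,0,0,0.2]
  ]
}}

```text
time_s: 8.38
eef_pos: [513.1, 142.7, 44.6]
ee_rot: [[0.97, 0.243, 0.001], [0.243, -0.97, 0.0], [0.001, 0.0, -1.0]]
contact_force: [-1.8, -0.7, 9.7]
width: 49.6
```

Contact at TCP z 44.6, as predicted. Release, retreat and look.

>>> {"name": "send_rows", "arguments": {
  "moves": [
    [0,0,-1,0,0,0,0.2],
    [0,0,0,0,0,0,0.6],
    [0,0,0,0,0,0,0.8],
    [0,0,0,0,0,0,1],
    [0,0,0,0,0,0,1]
  ]
}}

```text
time_s: 8.8
eef_pos: [513.1, 142.7, 44.0]
ee_rot: [[0.97, 0.243, -0.0], [0.243, -0.97, 0.0], [-0.0, -0.0, -1.0]]
contact_force: [-1.5, -0.1, 0.7]
width: 64.7
```

>>> {"name": "send_rows", "arguments": {
  "moves": [
    [0,0,0,0,0,0,1],
    [0,0,-8,0,0,0,1],
    [0,0,-25,0,0,0,1],
    [0,0,-35,0,0,0,1],
    [0,0,-35,0,0,0,1]
  ]
}}

```text
time_s: 9.22
eef_pos: [512.1, 142.6, 147.9]
ee_rot: [[0.97, 0.243, -0.003], [0.243, -0.97, -0.0], [-0.003, -0.001, -1.0]]
contact_force: [0.5, -0.6, -0.1]
width: 86.1
```

>>> {"name": "send_rows", "arguments": {
  "moves": [
    [0,30,-10,0,0,0,1],
    [0,38,0,0,0,0,1],
    [0,38,0,0,0,0,1],
    [0,38,0,0,0,0,1],
    [0,38,0,0,0,0,1]
  ]
}}

```text
time_s: 9.63
eef_pos: [557.6, -35.3, 158.1]
ee_rot: [[0.97, 0.244, 0.001], [0.244, -0.97, -0.0], [0.001, 0.0, -1.0]]
contact_force: [0.8, -0.0, -0.7]
width: 86.9
```

```bash
python3 - <<'E'
from meas import *
togo([513.4,142,150],.246)
S={}
for n in("top","scene"):
    s=S[n]=snapshot(n)
    show(n+" pins",pins(s,[513.4,142.5],.246,38,15))
    show(n+" stack",pins(s,[537,-183.5],.072,50,15))
    for l in ("bay","cover1_center","pin_a_top"): print(l,[(round(d["p"],2),w(s,d["centre"])) for d in pinpoint(l,s)[:4]])
np.save("top.npy",S["top"]["img"]);np.save("scene.npy",S["scene"]["img"])
a=cv2.resize(S["top"]["img"][150:250,165:240],None,fx=5,fy=5,interpolation=cv2.INTER_CUBIC)
b=cv2.resize(S["scene"]["img"][135:215,245:345],None,fx=4,fy=4,interpolation=cv2.INTER_CUBIC)
c=np.zeros((500,780,3),np.uint8);c[:,:375]=a;c[:320,380:780]=b
cv2.imwrite("pics/p3.png",c[:,:,::-1])
E
```

```text
t 9.6333 pos [557.6 -35.3 158.1] yaw 0.2464 tilt [ 0.  0. -1.] F [ 0.8 -0.  -0.7] w 86.9
turn first rz= 0.0004 then shift [   0.3 -182.7    8.1]
top pins [(array([582.1, 158.6,  38. ]), np.int32(32)), (array([443.3, 123.5,  38. ]), np.int32(32))]
   mid [512.7 141.   38. ] len 143.10496926301926 yaw 0.247
top stack [(array([ 607.7, -178.4,   50. ]), np.int32(34)), (array([ 463.6, -188.6,   50. ]), np.int32(35))]
   mid [ 535.7 -183.5   50. ] len 144.50814517410325 yaw 0.071
bay [(0.89, array([513.8, 144.5,  24.6]))]
cover1_center [(0.8, array([513. , 142.4,  38.4]))]
pin_a_top [(0.36, array([579.7, 161.1,  35.3]))]
scene pins [(array([584. , 157.4,  38. ]), np.int32(22))]
scene stack [(array([ 466.4, -188.6,   50. ]), np.int32(30)), (array([ 609.2, -178.5,   50. ]), np.int32(29))]
   mid [ 537.8 -183.6   50. ] len 143.19330726081105 yaw 0.071
bay [(0.66, array([511.3, 141.6,  20.5]))]
cover1_center [(0.71, array([508.1, 139.6,  38.1]))]
pin_a_top [(0.55, array([580.1, 156.5,  37.5]))]
```

View pics/p3.png

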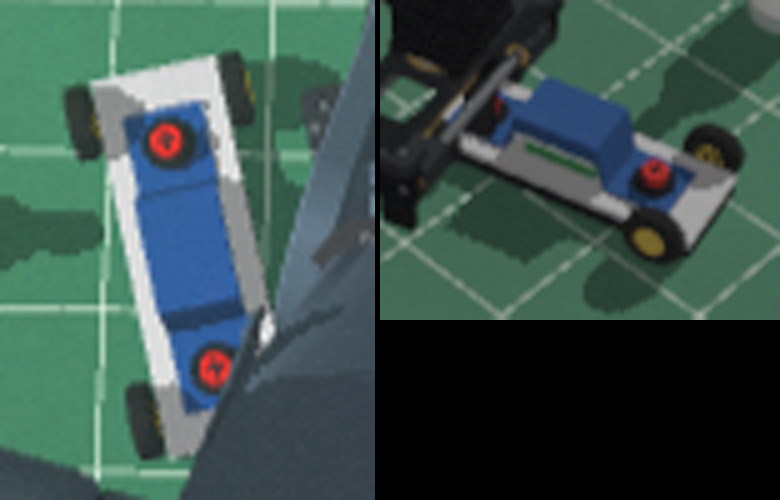

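>>> {"name": "send_rows", "arguments": {
  "moves": [
    [10,-25,0,0,0,0,0],
    [15,-38,0,0,0,0,0],
    [15,-38,0,0,0,0,0],
    [15,-38,0,0,0,0,0],
    [10,-28,0,0,0,0,0]
  ]
}}

```text
time_s: 10.45
eef_pos: [579.1, 148.5, 157.3]
ee_rot: [[0.969, 0.247, 0.0], [0.247, -0.969, 0.001], [0.0, -0.001, -1.0]]
contact_force: [0.7, -0.6, 0.3]
width: 61.6
```

>>> {"name": "send_rows", "arguments": {
  "moves": [
    [7,-16,0,0,0,0,0],
    [0,0,20,0,0,0,0],
    [0,0,30,0,0,0,0],
    [0,0,30,0,0,0,0],
    [0,0,15,0,0,0,0]
  ]
}}

```text
time_s: 10.87
eef_pos: [579.6, 163.0, 59.2]
ee_rot: [[0.969, 0.246, -0.005], [0.246, -0.969, -0.0], [-0.005, -0.001, -1.0]]
contact_force: [-0.6, 0.1, -0.3]
width: 28.2
```

>>> {"name": "send_rows", "arguments": {
  "moves": [
    [0,0,5,0,0,0,0],
    [0,0,0,0,0,0,0],
    [0,0,0,0,0,0,0]
  ]
}}

```text
time_s: 11.12
eef_pos: [582.9, 162.0, 57.7]
ee_rot: [[0.97, 0.244, 0.001], [0.244, -0.97, 0.0], [0.001, 0.0, -1.0]]
contact_force: [0.5, 0.8, -0.5]
width: 8.0
```

```bash
python3 -c "
from h import *
togo([582.9,160.2,38],.246)"
```

```text
t 11.1167 pos [582.9 162.   57.7] yaw 0.247 tilt [ 0.001  0.    -1.   ] F [ 0.5  0.8 -0.5] w 8.0
turn first rz= 0.001 then shift [-0.4  1.8 19.7]
```

>>> {"name": "send_rows", "arguments": {
  "moves": [
    [-0.4,1.8,0,0,0,0,0],
    [0,0,6,0,0,0,0],
    [0,0,6,0,0,0,0],
    [0,0,4,0,0,0,0],
    [0,0,2,0,0,0,0]
  ]
}}

```text
time_s: 11.53
eef_pos: [582.3, 159.2, 38.6]
ee_rot: [[0.97, 0.243, -0.001], [0.243, -0.97, -0.0], [-0.001, -0.0, -1.0]]
contact_force: [-0.4, 0.3, 0.1]
width: 0.4
```

>>> {"name": "send_rows", "arguments": {
  "moves": [
    [0,0,2,0,0,0,0],
    [0,0,2,0,0,0,0],
    [0,0,2,0,0,0,0],
    [0,0,1,0,0,0,0],
    [0,0,0,0,0,0,0]
  ]
}}

```text
time_s: 11.95
eef_pos: [582.4, 159.2, 32.7]
ee_rot: [[0.97, 0.243, -0.001], [0.243, -0.97, -0.0], [-0.001, 0.0, -1.0]]
contact_force: [-1.7, -1.4, 3.0]
width: 0.4
```

>>> {"name": "send_rows", "arguments": {
  "moves": [
    [0,0,1.5,0,0,0,0],
    [0,0,1.5,0,0,0,0],
    [0,0,1.5,0,0,0,0],
    [0,0,1,0,0,0,0],
    [0,0,0,0,0,0,0]
  ]
}}

```text
time_s: 12.37
eef_pos: [582.4, 159.2, 27.3]
ee_rot: [[0.97, 0.243, -0.001], [0.243, -0.97, -0.0], [-0.001, 0.0, -1.0]]
contact_force: [-1.5, -1.1, 4.8]
width: 0.2
```

>>> {"name": "send_rows", "arguments": {
  "moves": [
    [0,0,0.7,0,0,0,0],
    [0,0,0.7,0,0,0,0],
    [0,0,0,0,0,0,0]
  ]
}}

```text
time_s: 12.62
eef_pos: [582.4, 159.2, 26.4]
ee_rot: [[0.97, 0.244, -0.001], [0.244, -0.97, -0.0], [-0.001, 0.0, -1.0]]
contact_force: [-1.6, -0.6, 8.0]
width: 0.6
```

>>> {"name": "send_rows", "arguments": {
  "moves": [
    [0,0,0.7,0,0,0,0],
    [0,0,0.5,0,0,0,0],
    [0,0,0,0,0,0,0]
  ]
}}

```text
time_s: 12.87
eef_pos: [582.4, 159.3, 26.4]
ee_rot: [[0.97, 0.244, -0.0], [0.244, -0.97, -0.0], [-0.0, 0.0, -1.0]]
contact_force: [-4.4, -1.5, 15.6]
width: 0.2
```

>>> {"name": "send_rows", "arguments": {
  "moves": [
    [0,0,-5,0,0,0,0],
    [0,0,-20,0,0,0,0],
    [0,0,-25,0,0,0,0],
    [0,0,-20,0,0,0,0],
    [-15,0,-5,0,0,0,0]
  ]
}}

```text
time_s: 13.28
eef_pos: [573.9, 156.3, 102.7]
ee_rot: [[0.97, 0.243, 0.012], [0.243, -0.97, 0.001], [0.012, 0.002, -1.0]]
contact_force: [1.6, -0.3, 0.1]
width: 0.4
```

>>> {"name": "send_rows", "arguments": {
  "moves": [
    [-30,0,0,0,0,0,0],
    [-35,0,0,0,0,0,0],
    [-33,0,0,0,0,0,0],
    [-20,-0.8,0,0,0,0,0],
    [-10.2,0,0,0,0,0,0]
  ]
}}

```text
time_s: 13.7
eef_pos: [439.5, 125.0, 98.9]
ee_rot: [[0.97, 0.243, -0.004], [0.243, -0.97, -0.0], [-0.004, -0.001, -1.0]]
contact_force: [1.0, 1.0, -0.1]
width: 0.4
```

>>> {"name": "send_rows", "arguments": {
  "moves": [
    [0,0,10,0,0,0,0],
    [0,0,20,0,0,0,0],
    [0,0,15,0,0,0,0],
    [0,0,5,0,0,0,0],
    [0,0,0,0,0,0,0]
  ]
}}

```text
time_s: 14.12
eef_pos: [444.0, 125.3, 48.0]
ee_rot: [[0.97, 0.243, -0.001], [0.243, -0.97, -0.0], [-0.001, -0.0, -1.0]]
contact_force: [0.2, 0.6, -0.4]
width: 0.3
```

```bash
python3 -c "
from h import *
togo([443.3,125.2,38],.246)"
```

```text
t 14.1167 pos [444.  125.3  48. ] yaw 0.2456 tilt [-0.001 -0.    -1.   ] F [ 0.2  0.6 -0.4] w 0.3
turn first rz= -0.0004 then shift [-0.7 -0.1 10. ]
```

>>> {"name": "send_rows", "arguments": {
  "moves": [
    [0,0,4,0,0,0,0],
    [0,0,4,0,0,0,0],
    [0,0,2,0,0,0,0],
    [0,0,2,0,0,0,0],
    [0,0,2,0,0,0,0]
  ]
}}

```text
time_s: 14.53
eef_pos: [444.1, 125.4, 35.6]
ee_rot: [[0.97, 0.243, 0.001], [0.243, -0.97, 0.0], [0.001, 0.0, -1.0]]
contact_force: [-1.1, -0.8, 7.3]
width: 0.6
```

>>> {"name": "send_rows", "arguments": {
  "moves": [
    [0,0,2,0,0,0,0],
    [0,0,1.5,0,0,0,0],
    [0,0,1.5,0,0,0,0],
    [0,0,1,0,0,0,0],
    [0,0,0.5,0,0,0,0]
  ]
}}

```text
time_s: 14.95
eef_pos: [444.1, 125.4, 29.4]
ee_rot: [[0.97, 0.243, 0.002], [0.243, -0.97, 0.0], [0.002, 0.0, -1.0]]
contact_force: [-0.8, -0.0, 8.0]
width: 0.8
```

>>> {"name": "send_rows", "arguments": {
  "moves": [
    [0,0,0.7,0,0,0,0],
    [0,0,0.7,0,0,0,0],
    [0,0,0,0,0,0,0]
  ]
}}

```text
time_s: 15.2
eef_pos: [444.1, 125.4, 27.9]
ee_rot: [[0.97, 0.243, 0.002], [0.243, -0.97, 0.0], [0.001, 0.0, -1.0]]
contact_force: [-0.2, -0.1, 4.2]
width: 0.5
```

>>> {"name": "send_rows", "arguments": {
  "moves": [
    [0,0,0.7,0,0,0,0],
    [0,0,0.7,0,0,0,0],
    [0,0,0.7,0,0,0,0],
    [0,0,0,0,0,0,0]
  ]
}}

```text
time_s: 15.53
eef_pos: [444.1, 125.4, 26.4]
ee_rot: [[0.97, 0.243, 0.002], [0.243, -0.97, 0.0], [0.002, 0.0, -1.0]]
contact_force: [-1.4, -0.8, 10.8]
width: 0.6
```

>>> {"name": "send_rows", "arguments": {
  "moves": [
    [0,0,0.5,0,0,0,0],
    [0,0,0.5,0,0,0,0],
    [0,0,0,0,0,0,0]
  ]
}}

```text
time_s: 15.78
eef_pos: [444.1, 125.4, 26.3]
ee_rot: [[0.97, 0.244, 0.003], [0.244, -0.97, 0.0], [0.002, 0.001, -1.0]]
contact_force: [-2.6, -0.6, 21.3]
width: 0.5
```

Stopped hard at 26.3. Retreat clear and check.

>>> {"name": "send_rows", "arguments": {
  "moves": [
    [0,0,-5,0,0,0,0],
    [0,0,-20,0,0,0,0],
    [0,0,-35,0,0,0,0],
    [0,0,-35,0,0,0,0],
    [0,0,-25,0,0,0,0]
  ]
}}

```text
time_s: 16.2
eef_pos: [444.2, 125.4, 146.5]
ee_rot: [[0.97, 0.243, 0.002], [0.243, -0.97, 0.0], [0.002, 0.0, -1.0]]
contact_force: [0.8, -0.6, -0.5]
width: 0.4
```

>>> {"name": "send_rows", "arguments": {
  "moves": [
    [0,38,0,0,0,0,0],
    [0,38,0,0,0,0,0],
    [0,38,0,0,0,0,0],
    [0,38,0,0,0,0,0],
    [0,30,0,0,0,0,0]
  ]
}}

```text
time_s: 16.62
eef_pos: [488.8, -53.8, 144.6]
ee_rot: [[0.97, 0.243, 0.002], [0.243, -0.97, -0.001], [0.002, 0.001, -1.0]]
contact_force: [-0.0, 1.0, -0.9]
width: 0.5
```

>>> {"name": "send_rows", "arguments": {
  "moves": [
    [0,20,0,0,0,0,0],
    [0,0,0,0,0,0,0],
    [0,0,0,0,0,0,0],
    [0,0,0,0,0,0,0]
  ]
}}

```text
time_s: 16.95
eef_pos: [491.8, -69.7, 143.9]
ee_rot: [[0.97, 0.243, -0.001], [0.243, -0.97, 0.001], [-0.001, -0.001, -1.0]]
contact_force: [0.3, 0.5, -0.3]
width: 0.4
```

```bash
python3 - <<'E'
from meas import *
togo([513.4,142,150],.246)
S={}
for n in("top","scene"):
    s=S[n]=snapshot(n)
    show(n+" pins",pins(s,[513.4,142.5],.246,26,15))
    show(n+" stack",pins(s,[537,-183.5],.072,50,15))
    print("bottles",[(round(d["p"],2),w(s,d["centre"])) for d in pinpoint("bottle_a",s)[:2]])
a=cv2.resize(S["top"]["img"][150:250,165:240],None,fx=5,fy=5,interpolation=cv2.INTER_CUBIC)
b=cv2.resize(S["scene"]["img"][135:215,245:345],None,fx=4,fy=4,interpolation=cv2.INTER_CUBIC)
c=np.zeros((500,780,3),np.uint8);c[:,:375]=a;c[:320,380:780]=b
cv2.imwrite("pics/p4.png",c[:,:,::-1])
E
```

```text
t 16.95 pos [491.8 -69.7 143.9] yaw 0.2457 tilt [-0. -0. -1.] F [ 0.3  0.5 -0.3] w 0.4
turn first rz= -0.0003 then shift [  72.5 -200.1   -6.1]
top pins []
top stack [(array([ 607.7, -178.4,   50. ]), np.int32(34)), (array([ 463.5, -189.3,   50. ]), np.int32(32))]
   mid [ 535.6 -183.8   50. ] len 144.62617608077122 yaw 0.076
bottles [(0.93, array([ 545.1, -379.8,   -5.2])), (0.72, array([519.8, 394.4,  -3. ]))]
scene pins []
scene stack [(array([ 466.4, -188.6,   50. ]), np.int32(30)), (array([ 609.2, -178.5,   50. ]), np.int32(29))]
   mid [ 537.8 -183.6   50. ] len 143.19330726081105 yaw 0.071
bottles [(0.76, array([514.2, 400.5,   3.1])), (0.46, array([ 537.6, -181.1,   48.5]))]
```

View pics/p4.png

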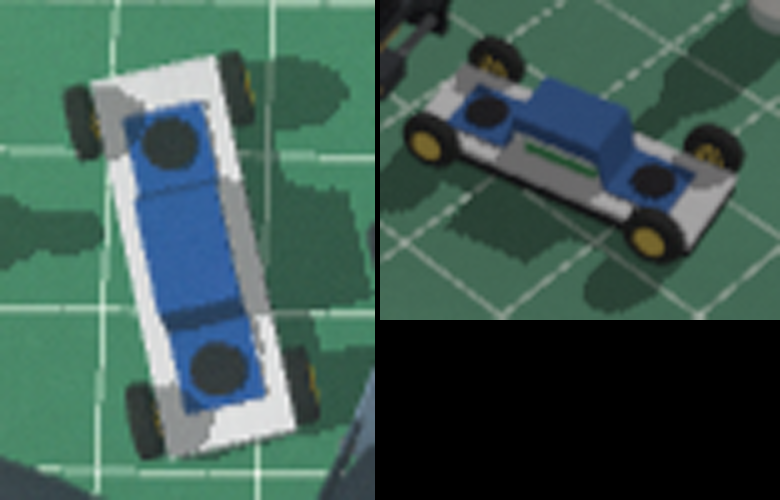

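```bash
python3 - <<'E'
from meas import *
ok=[]
for n,h in(("top",[513.4,140.4]),("scene",[513.4,143.0])):
    s=snapshot(n);c=np.array([513.1,142.7,26]);d=np.array([.9699,.2435,0])*72
    P=[(ray(s,*b[0],26),b[1]) for b in blobs(s["img"].max(2)<75,0,30,250,proj(s,[c+d,c-d]),6)]
    show(n,P)
    if len(P)==2: e=(P[0][0]+P[1][0])[:2]/2-h;print("offset",e);ok.append(np.hypot(*e)<3.5)
print(ok)
if ok and all(ok): print(manip.hand_in())
E
```

```text
top [(array([582.6, 157.2,  26. ]), np.int32(80)), (array([442.8, 122.4,  26. ]), np.int32(81))]
   mid [512.7 139.8  26. ] len 144.09901764633548 yaw 0.244
offset [-0.7 -0.6]
scene [(array([443.2, 122.3,  26. ]), np.int32(72)), (array([583.6, 158.2,  26. ]), np.int32(81))]
   mid [513.4 140.3  26. ] len 144.8590770024784 yaw 0.251
offset [-0.  -2.7]
[np.True_, np.True_]
the job is handed in; nothing more can be done
None
```

The top cover is on the deck with both rivet pins pushed flush, and I handed the job in at about 17 s of the 54 s allowed; no verdict is reported.

- **Placement:** The cover's centre measured within 0.9 mm of the mid-point of the holes in the top camera and 2.7 mm in the scene camera; the limit is 6 mm. The cover's angle is within 0.01 rad of the deck's.
- **Seating:** The cover touched down at the tool height I had predicted for it lying flat.
- **Pins:** Each pin stopped hard with the tool tip at 26.3–26.4 mm, which is collar height, with 16–21 N on the tool at the stop. The last picture shows two plain dark collars with no red standing up.
- **Other covers:** Cover 2 stayed in the stack when I lifted the top one. Between the later pictures, its rivets moved less than 1 mm. I did not measure the lowest cover on its own.
- **Bottles:** Where the cameras found the bottles, the last positions were within about 7 mm of the first ones, which is close to the measuring error.

**Disagreements:**
- The two cameras differ by about 2.6 mm in y on where the holes are, so I aimed between them.
- The scene camera did not find the amber bottle in the last check. I relied on the top camera for that one.

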